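# Hang the slide carrier in the dryer and latch the guard

## Robot

A 7-joint arm with a two-finger parallel gripper is mounted at the origin on a cart in front of the work surface, level with it; the furniture and walls round the work are solid. World frame = base frame: x ahead of the robot, y to its left, z up, the work surface at z = 0. Lengths are in m, angles in rad, forces in N, time in s.
With the tool pointing down it reaches from about 0.4 to 0.85 m from the base axis. Payload 10.4 kg.
Tool frame: the origin (TCP) lies midway between the tips of the shut fingers; the grasp point (between the pads) lies 19 mm behind it (manip.tcp_to_grasp is the distance from the TCP to the grasp point, in m); z points along the fingers, y is the line along which they close (so a half turn about z gives the same grasp; the last joint's range is limited). The gripper opens to 85 mm and grips with 20 to 120 N. Pads are 22 mm wide; open, the fingers measure 114 mm over their backs; the gripper's body (76 mm by 85 mm) begins 54 mm behind the grasp point. The pads swing forward as they close: fully open they stand 13 mm farther back than shut.
Start: joints at [-1.258, 0.332, -0.065, 1.46, 0.022, 1.35, -0.088], TCP at [0.206, 0.59, 0.231] pointing down, gripper open.
Joint ranges: [-2.6, 2.6], [-0.5, 2.12], [-1.47, 1.34], [0.16, 2.42], [-1.27, 4.41], [0.06, 2.06], [-2.6, 2.6]. Speed limits (rad/s): [2.22, 2.22, 2.79, 2.79, 3.14, 3.14, 3.14].

## Interface

Orientations are given as a unit quaternion [x, y, z, w].
In Python, from workcell import manip gives the robot as it stands.
- The arm moves only by the shell command python3 -m jog 'ROWS' [FORCE]. ROWS is a JSON object of lists of equal length, an entry for each row: "offset": the shift along the world's x, y, z in m, a list of three; "yaw": the turn about the world's z in degrees; "jaw": the closure, from 0 (fully open) to 1 (shut). A call has 1 to 20 rows; each row shifts and turns the commanded pose from where the row before left it; what a row does not reach is not made up. A row lasts 1/12 s, in which the tool goes at most 41.7 mm and 7.16 degrees, less where a joint would pass 70% of its speed; a pose out of reach is approached as far as the arm can. A call is refused whole if a number of a shift passes 0.0417 or a number of a turn 7.16, either way. A call with a gripper value outside its range is refused whole. The fingers move at their own pace and stop on an object; FORCE is the grip in N (left out, the last holds). Time passes only in rows, so rows that do not move let the fingers close. It gives the time, the measured TCP pose, the force, the opening and the grip force at its end, in the units of the state.
- manip.get_obs(): the state, without advancing time (a new reading comes with each control period).
- manip.camera(name): name is "scene" or "top"; returns a dict with "frame" (480x640x3 uint8, red, green, blue), "camera_matrix" (3x3 intrinsics, pixels), "distortion" ([k1, k2, p1, p2, k3] as OpenCV has them; the pictures are not rectified), "eye" and "attitude" of the camera in the world. Camera axes: x right, y up, looking along -z (the intrinsics and any distortion apply to the point x, -y, -z); pixel columns grow to the right and rows downward; lengths in m; the calibration is good to about 2 mm. A picture is of the moment at which its call begins. There is no depth.
- manip.hand_in(): hands the job in; it is judged then, once.
Trained networks look in a picture, given as the dict that the camera call returned (one of the last four; its "shot" number tells which), for a name from the list of things; names that differ only in an ending like _2 or _b are one class to them, and where a whole thing is asked for, a point or a joint stands for the part that bears it (a point fixed in the world has none). Each returns a list of dicts, best first, with "score" (0 to 1); they miss things now and then, are a little off and sometimes report something else, mostly with a low value. They report only what shows in the picture. A call takes as long as a camera call.
- manip.masks_of(picture, name): "region" (480x640 bool, what is visible of it).
- manip.tip_of(picture, name): "at" ([x, y, z] in m, in world coordinates, good to about 4 mm: a listed point, or the origin of a listed thing).
The state is a dict: "clock": time; "joint_pos": joint angles; "joint_velocities": joint speeds; "tau": joint torques, N m; "position": TCP position; "ee_rot": TCP orientation; "ft_force": force on the tool from outside, world axes, zero at the start; "torque": the same for the moment, N m; "grip_width": opening from 0.0 (shut) to 1.0 (fully open); "grasp_force": force on a finger pad.
Only numpy, scipy, OpenCV 4.12 (cv2) and the standard library are available. Lean on these libraries where they do the work, as an engineer would, in place of code of your own. Each camera call takes 0.05 s, during which the arm holds its last target. There are 200 camera calls.

## Task

Hang the loaded slide carrier by its eye on the peg inside the slide dryer, keeping it upright on the way so that no slide falls out, and let go of it. Then push the dryer's clear sliding guard down, fully shut, until its spring latch clicks and holds it. Leave the other things on the bench where they are.

Things in the scene. Friction and masses are not known exactly. Their poses are not given: they have to be found in the camera images.
- dryer: White bench slide dryer, fixed, 270 deep x 226 wide x 333 mm high, front open and leant back 30 deg. Origin: centre of its underside; x to its back, y to its left seen from the front, z up; front (-x) to the robot. Base 50 mm high, front face at x = -155 mm. Chamber floor z = 52, 190 mm wide between two guide posts; roof x = 33 to 115, underside z = 298 mm.
- peg_seat (a point): On the axis of the steel peg (8 mm rod from the chamber's back wall towards the front, mid-width, rising 7 deg to its tip), 23 mm behind the tip, 166 mm above the bench; axes as the dryer's. A carrier hung here has its eye's centre 9 mm below this point, its underside 10 mm above the chamber floor. Raised guard and roof stand over the peg: the gripper must lean back 25 to 40 deg to get in.
- peg_tip (a point): End of the peg, on its axis, 173 mm above the bench. The last 8 mm of the rod turn up 45 deg: seen along the peg, the tip fills 164 to 178 mm above the bench. It lies 17 mm behind the guard's plane (level, along dryer x).
- ledge (a point): Middle of the upper face of the guard's push ledge: black plastic, 100 mm wide (y), 30 mm deep out from the guard, 10 mm thick, at the guard's lower edge; the face is square to the guard, so it rises 30 deg towards the robot. Moves with the guard; axes: z up the slope, -x straight out. Shut, it is at x = -130, y = 0, z = 80 mm in the dryer's frame.
- guard (a joint): Clear guard, 188 wide x 290 mm tall, sliding between the leant posts. 0 = shut; grows to 0.29 m up the slope (direction 0.5, 0, 0.866 in the dryer's frame; plane through x = -120, z = 55 mm). Stays where left (friction 2 N). From 20 to 10 mm before the stop the latch resists, up to 10 N, then clicks and drops home; latched it has 2 to 3 mm of play. Let go before the click it is pushed up again.
- latch_bolt (a joint): Spring bolt in the dark case at the foot of the right-hand post (dryer -y side), sliding sideways. 0 = fully out (at rest, and again once it has caught the guard's strike roller); about 0.008 m while the roller rides over its bevel. Not to be handled.
- carrier: Loose slide carrier, 0.16 kg: grey plastic basket 56 (x) x 94 (y) x 34 mm high with eight glass slides, and a steel bail over it ending in an upright flat tab at x = 0: 8 mm thick (x), 46 mm wide (y), 72 to 118 mm above the underside; below it the bail's arms spread to the basket's ends. Origin: centre of the underside; z up. Front and back alike. Grip the tab across its width (along y).
- eye (a point): Centre of the round eye (26 mm diameter, axis along carrier x) through the carrier's tab, 95 mm above the underside; axes as the carrier's.
- slide_box: Flat dark green slide box, closed, 100 x 114 x 26 mm, lying on the bench; origin: centre of its underside. Bystander.
- stain_bottle: Bottle with violet contents and a blue cap, 66 mm diameter, 198 mm high, standing; origin: centre of its underside. Bystander.
- vial: Small white capped glass vial, 24 mm diameter, 48 mm high, standing; origin: centre of its underside. Bystander.
- oil_dropper: Brown dropper bottle with a black rubber top, 30 mm diameter, 92 mm high, standing; origin: centre of its underside. Bystander.
- microscope_b: Bench microscope, fixed, never moves; stands between the carrier's side and the dryer: 0.52 to 0.76 m ahead of the robot, from 0.12 m right to 0.05 m left of it (y -0.12 to 0.05), 0.25 m high. Carry things round in front of it.

How it is judged:
On the way:
1. the carrier hangs by its eye on the peg and the gripper has let go of it, the guard still up (x of eye in the frame of peg_seat between -0.018 and 0.07 m and y of eye in the frame of peg_seat between -0.01 and 0.01 m and z of eye in the frame of peg_seat between -0.021 and -0.003 m and angle between carrier's own z axis and vertical below 0.17 rad and contact force between carrier and the arm below 0.05 N and contact force between carrier and the fingers below 0.05 N and value of joint guard above 0.1 m), for 0.2 s.
At the end, for the whole second after the job is handed in: The carrier hangs still on the peg by its eye (rod through the eye, tab behind the peg's upturned tip, within 10 deg of upright), and the guard is shut (within 4.5 mm of its stop) with the latch bolt sprung out again over its strike roller (within 2.5 mm) (x of eye in the frame of peg_seat between -0.018 and 0.07 m and y of eye in the frame of peg_seat between -0.01 and 0.01 m and z of eye in the frame of peg_seat between -0.021 and -0.003 m and angle between carrier's own z axis and vertical below 0.17 rad and linear speed of carrier below 0.03 m/s and value of joint guard below 0.0045 m and value of joint latch_bolt below 0.0025 m and velocity of joint guard below 0.01 m/s); the robot touches nothing.
It fails at once if the carrier tips more than 45 degrees (angle between carrier's own z axis and vertical above 0.79 rad).
It fails at once if one of the other things on the bench is shifted by more than 30 mm (distance of any of slide_box, stain_bottle, vial, oil_dropper from where it was at the start of the episode above 0.03 m).
It also fails if it takes over 67 s, if anything falls off the work surface, if the arm or the gripper's body presses on something with over 40 N, if the wrist force passes 120 N, or if a joint passes its speed limit or range.

## Working session

There is one attempt and no reset: what is moved stays moved. The work goes in short steps, Python scripts to look and compute and a shell command to move; the robot and the scene stay as the last step left them, time stands still between calls to the robot, and variables do not carry over. Pictures are saved under pics/ and viewed, at most 12 in all, crops included, and the job is handed in when it is done.

```bash
ls; mkdir -p pics; python3 - <<'E'
from workcell import manip
import cv2, numpy as np
o=manip.get_obs(); print({k:np.round(v,3).tolist() for k,v in o.items()}, manip.tcp_to_grasp)
for n in ["scene","top"]:
    p=manip.camera(n); cv2.imwrite(f"pics/{n}0.png",p["frame"][:,:,::-1]); print(n,np.round(p["eye"],3),np.round(p["attitude"],3))
    for t in ["dryer","peg_seat","peg_tip","ledge","carrier","eye","slide_box","stain_bottle","vial","oil_dropper"]:
        try: print(t,[(round(float(d["score"]),2),np.round(d["at"],3).tolist()) for d in manip.tip_of(p,t)[:2]])
        except Exception as e: print(t,e)
E
```

```text
pics
{'clock': 0.0, 'joint_pos': [-1.258, 0.333, -0.065, 1.461, 0.022, 1.35, -0.088], 'joint_velocities': [-0.0, 0.001, 0.0, 0.001, 0.0, 0.001, 0.001], 'tau': [0.001, -62.547, 0.05, -39.159, 0.016, 0.01, -0.0], 'position': [0.206, 0.59, 0.23], 'ee_rot': [0.167, 0.986, -0.001, -0.0], 'ft_force': [0.119, -0.756, 0.413], 'torque': [0.014, 0.005, 0.046], 'grasp_force': 0.0, 'grip_width': 1.002} 0.0187
scene [-0.184 -0.74   0.733] [ 0.467 -0.185 -0.307  0.808]
dryer [(0.83, [0.581, -0.241, 0.005])]
peg_seat [(0.79, [0.564, -0.247, 0.173]), (0.7, [0.539, 0.3, 0.096])]
peg_tip [(0.81, [0.546, -0.246, 0.173])]
ledge [(0.85, [0.577, -0.242, 0.301])]
carrier [(0.67, [0.542, 0.297, 0.002])]
eye [(0.68, [0.539, 0.3, 0.095])]
slide_box [(0.7, [0.554, 0.155, 0.0])]
stain_bottle [(0.78, [0.688, 0.162, 0.0]), (0.18, [0.577, -0.242, 0.3])]
vial [(0.63, [0.432, 0.108, -0.002])]
oil_dropper [(0.56, [0.447, 0.4, -0.004])]
top [-0.046 -0.009  1.169] [ 0.193 -0.174 -0.647  0.717]
dryer []
peg_seat [(0.55, [0.563, -0.246, 0.169]), (0.5, [0.579, -0.245, 0.301])]
peg_tip [(0.94, [0.539, -0.242, 0.174])]
ledge [(0.88, [0.576, -0.244, 0.301])]
carrier [(0.83, [0.541, 0.3, -0.001])]
eye [(0.84, [0.543, 0.297, 0.094]), (0.16, [0.543, 0.303, -0.005])]
slide_box [(0.76, [0.557, 0.159, 0.002])]
stain_bottle [(0.75, [0.688, 0.163, -0.004]), (0.7, [0.557, 0.159, 0.004])]
vial []
oil_dropper [(0.67, [0.446, 0.4, 0.004])]
```

View pics/scene0.png

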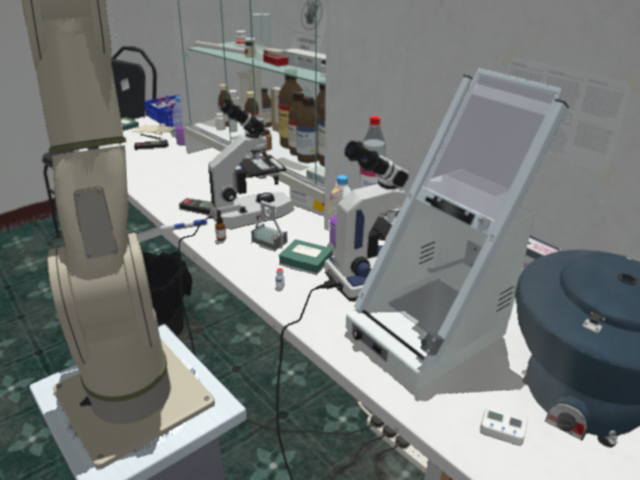

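View pics/top0.png

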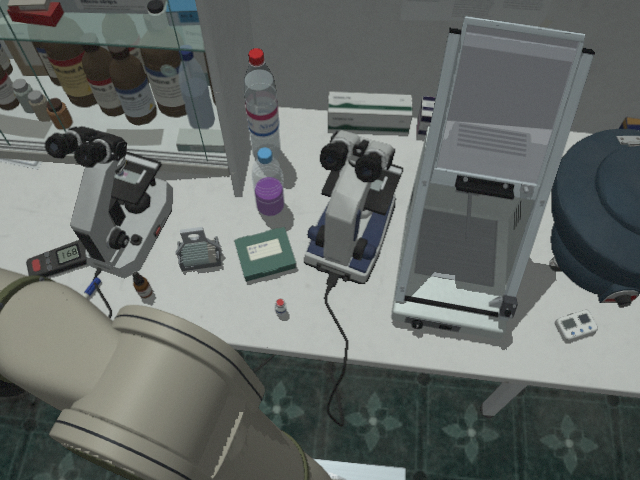

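The scene view shows the carrier at about (270,232), the dryer at about (440,230) with the guard raised about 0.255 m, and the ledge at about (450,207). The top view shows the carrier at about (200,250), with its tab roughly facing the robot.

The moves only offer offset and yaw, but the peg needs a lean. I'll check what jog accepts, then test going high, where joint 6 should reach its limit and tilt the tool.

```bash
python3 -m jog '{"offset":[[0,0,0]],"yaw":[0],"jaw":[0],"pitch":[0]}' ; python3 -m jog '{"offset":[[0,0,0.04],[0,0,0.04],[0,0,0.04],[0,0,0.04],[0,0,0.04],[0,0,0.04]],"yaw":[0,0,0,0,0,0],"jaw":[0,0,0,0,0,0]}'; python3 - <<'E'
from workcell import manip
import numpy as np
o=manip.get_obs();print(np.round(o["joint_pos"],3),np.round(o["position"],3),np.round(o["ee_rot"],3))
E
```

```text
clock: 1.6
position: [0.2058, 0.5895, 0.4737]
ee_rot: [0.167, 0.986, 0.0, 0.0]
ft_force: [0.2, 1.5, 1.0]
grip_width: 0.999
grasp_force: 0.0
[-1.279  0.347 -0.045  0.941  0.016  1.853 -0.082] [0.206 0.59  0.474] [0.167 0.986 0.    0.   ]$: bad value
```

```bash
python3 -m jog '{"offset":[[0,0,0.04],[0,0,0.04],[0,0,0.04],[0,0,0.04],[0,0,0.04],[0,0,0.04]],"yaw":[0,0,0,0,0,0],"jaw":[0,0,0,0,0,0]}'; python3 - <<'E'
from workcell import manip
import numpy as np
o=manip.get_obs();print(np.round(o["joint_pos"],3),np.round(o["position"],4),np.round(o["ee_rot"],3))
E
```

```text
clock: 2.1
position: [0.1963, 0.5622, 0.6132]
ee_rot: [0.167, 0.985, 0.05, 0.009]
ft_force: [0.5, 0.6, 0.3]
grip_width: 0.996
grasp_force: 0.0
[-1.517  0.353  0.388  0.647 -0.155  2.058 -0.004] [0.1963 0.5622 0.6132] [0.167 0.985 0.05  0.009]
```

```bash
cat > h.py <<'E'
from workcell import manip
import numpy as np
from scipy.spatial.transform import Rotation as R
def st():
    o=manip.get_obs();M=R.from_quat(o["ee_rot"]).as_matrix()
    print(round(o["clock"],2),"q",np.round(o["joint_pos"],2),"p",np.round(o["position"],4))
    z=M[:,2];y=M[:,1];print("z",np.round(z,3),"y",np.round(y,3),"tilt",round(np.degrees(np.arccos(-z[2])),1),"az",round(np.degrees(np.arctan2(z[1],z[0])),1),"yaz",round(np.degrees(np.arctan2(y[1],y[0])),1),"F",np.round(o["ft_force"],1))
    return o,M
E
python3 -m jog '{"offset":[[0,0,0.04],[0,0,0.04],[0,0,0.04],[0,0,0.04],[0,0,0.04],[0,0,0.04]],"yaw":[0,0,0,0,0,0],"jaw":[0,0,0,0,0,0]}' >/dev/null; python3 -c "import h;h.st()"
python3 -m jog '{"offset":[[0,0,-0.04],[0,0,-0.04]],"yaw":[0,0],"jaw":[0,0]}' >/dev/null; python3 -c "import h;h.st()"
```

```text
2.6 q [-1.61  0.25  0.5   0.57 -0.16  2.06 -0.01] p [0.1833 0.5249 0.708 ]
z [ 0.092  0.265 -0.96 ] y [0.316 0.906 0.281] tilt 16.3 az 70.8 yaz 70.8 F [-0.1 -0.5  0.2]
2.77 q [-1.73  0.1   0.48  0.9  -0.04  1.86 -0.05] p [0.1854 0.5259 0.6475]
z [ 0.095  0.272 -0.958] y [0.32  0.902 0.288] tilt 16.8 az 70.8 yaz 70.5 F [ 1.6  1.3 -0.3]
```

Tilt persists, so overreaching can set the lean. It is currently along tool y, so I'll yaw about 120° and overreach again, which swaps it for a lean about tool y.

```bash
python3 -m jog '{"offset":[[0,0,-0.02],[0,0,-0.02],[0,0,-0.02],[0,0,0],[0,0,0],[0,0,0],[0,0,0],[0,0,0],[0,0,0],[0,0,0],[0,0,0],[0,0,0],[0,0,0],[0,0,0],[0,0,0],[0,0,0],[0,0,0]],"yaw":[7,7,7,7,7,7,7,7,7,7,7,7,7,7,7,7,7],"jaw":[0,0,0,0,0,0,0,0,0,0,0,0,0,0,0,0,0]}' >/dev/null; python3 -c "import h;h.st()"
```

```text
4.18 q [-0.96  0.33 -0.34  0.8  -0.18  2.06  1.57] p [0.1796 0.53   0.5619]
z [-0.264  0.036 -0.964] y [-0.943  0.2    0.266] tilt 15.5 az 172.2 yaz 168.0 F [ 0.3  0.6 -1.8]
```

```bash
python3 -m jog '{"offset":[[0,0,0.04],[0,0,0.04],[0,0,0.04],[0,0,0.04],[0,0,0.04],[0,0,0.04]],"yaw":[0,0,0,0,0,0],"jaw":[0,0,0,0,0,0]}' >/dev/null; python3 -c "import h;h.st()"
```

```text
4.68 q [-0.81  0.25 -0.61  0.7  -0.15  2.06  1.43] p [0.1388 0.5088 0.6647]
z [-0.24   0.215 -0.947] y [-0.938  0.199  0.283] tilt 18.8 az 138.1 yaz 168.0 F [ 0.6 -0.4  0.6]
```

```bash
python3 -m jog '{"offset":[[0,0,-0.04],[0,0,-0.04],[0,0,-0.04],[0,0,-0.04],[0,0,0],[0,0,0],[0,0,0],[0,0,0],[0,0,0],[0,0,0],[0,0,0]],"yaw":[0,0,0,0,7,7,7,7,7,7,7],"jaw":[0,0,0,0,0,0,0,0,0,0,0]}' >/dev/null; python3 -c "import h;h.st()"
 python3 -m jog '{"offset":[[0,0,0.04],[0,0,0.04],[0,0,0.04],[0,0,0.04],[0,0,0.04],[0,0,0.04]],"yaw":[0,0,0,0,0,0],"jaw":[0,0,0,0,0,0]}' >/dev/null; python3 -c "import h;h.st()"
```

```text
5.6 q [-0.73  0.31 -0.7   1.01 -0.13  1.99  2.31] p [0.1395 0.5094 0.5072]
z [-0.318 -0.043 -0.947] y [-0.763 -0.582  0.282] tilt 18.7 az -172.3 yaz -142.7 F [-0.6  0.4  0.2]
6.1 q [-0.62  0.27 -0.93  0.81 -0.12  2.06  2.15] p [0.0993 0.4951 0.6301]
z [-0.314  0.115 -0.942] y [-0.795 -0.575  0.194] tilt 19.5 az 159.8 yaz -144.1 F [1.2 0.9 0.7]
```

```bash
python3 -m jog '{"offset":[[0,0.01,0.04],[0,0.01,0.04],[0,0.01,0.04],[0,0.01,0.04],[0,0.01,0.04],[0,0.01,0.04],[0,0.01,0.04]],"yaw":[0,0,0,0,0,0,0],"jaw":[0,0,0,0,0,0,0]}' >/dev/null; python3 -c "import h;h.st()"
```

```text
6.68 q [-1.03  0.29 -0.57  0.49 -0.2   2.06  2.02] p [0.0495 0.5385 0.7395]
z [-0.322  0.326 -0.889] y [-0.828 -0.552  0.098] tilt 27.3 az 134.6 yaz -146.3 F [-0.6  0.3 -0.2]
```

```bash
python3 -m jog '{"offset":[[0,0.01,0.04],[0,0.01,0.04],[0,0.01,0.04],[0,0.01,0.04]],"yaw":[0,0,0,0],"jaw":[0,0,0,0]}' >/dev/null; python3 -c "import h;h.st()"
```

```text
7.02 q [-1.25  0.32 -0.28  0.31 -0.32  2.06  1.97] p [0.0249 0.5524 0.7955]
z [-0.33   0.437 -0.837] y [-0.844 -0.533  0.054] tilt 33.2 az 127.0 yaz -147.7 F [ 0.7 -0.6 -0.7]
```

```bash
python3 -m jog '{"offset":[[0.02,-0.01,-0.02],[0.02,-0.01,-0.02],[0.02,-0.01,-0.02],[0.02,-0.01,-0.02],[0.02,-0.01,-0.02],[0.02,-0.01,-0.02],[0.02,-0.01,-0.02],[0.02,-0.01,-0.02],[0.02,-0.01,-0.02],[0.02,-0.01,-0.02],[0.02,-0.01,-0.02],[0.02,-0.01,-0.02],[0.02,-0.01,-0.02],[0.02,-0.01,-0.02],[0.02,-0.01,-0.02],[0,-0.01,-0.02],[0,-0.01,-0.02],[0,-0.01,-0.02]],"yaw":[-7,-7,-7,-7,-7,-7,-7,-7,-7,-7,-7,-7,-7,-7,-7,-7,-7,-7],"jaw":[0,0,0,0,0,0,0,0,0,0,0,0,0,0,0,0,0,0]}' >/dev/null; python3 - <<'E'
import h,cv2,numpy as np
from workcell import manip
from scipy.spatial.transform import Rotation as R
h.st()
def proj(p,P):
    A=R.from_quat(p["attitude"]).as_matrix() if np.size(p["attitude"])==4 else np.array(p["attitude"])
    c=(np.atleast_2d(P)-p["eye"])@A; c=c*[1,-1,-1]
    return cv2.projectPoints(c,np.zeros(3),np.zeros(3),np.array(p["camera_matrix"]),np.array(p["distortion"]))[0][:,0]
# dryer edge in both cams via overlay; carrier crop via first pictures
out=[]
for n in ["scene","top"]:
    p=manip.camera(n)
    im=cv2.imread(f"pics/{n}0.png")
    def line(im,pts,col,x0,y0,s):
        q=((proj(p,pts)-[x0,y0]+.5)*s).astype(int); cv2.polylines(im,[q.reshape(-1,1,2)],False,col,1,cv2.LINE_AA)
    x0,y0=(235,190) if n=="scene" else (165,215); s=8 if n=="scene" else 6
    w=400//s; c=cv2.resize(im[y0:y0+w,x0:x0+w+10],None,fx=s,fy=s,interpolation=cv2.INTER_CUBIC)[:390,:400]
    for yaw,col in [(0,(0,0,255)),(10,(0,200,0)),(-10,(255,0,0))]:
        a=np.radians(yaw);M=np.array([[np.cos(a),-np.sin(a),0],[np.sin(a),np.cos(a),0],[0,0,1]])
        t=np.array([.5415,.2985,0])
        line(c,np.array([[-28,-47,34],[28,-47,34],[28,47,34],[-28,47,34],[-28,-47,34]])/1e3@M.T+t,col,x0,y0,s)
        line(c,np.array([[0,-23,118],[0,23,118]])/1e3@M.T+t,col,x0,y0,s)
    out.append(c)
    X0=(335,300) if n=="scene" else (385,280)
    d=cv2.resize(im[X0[1]:X0[1]+97,X0[0]:X0[0]+133],None,fx=3,fy=3,interpolation=cv2.INTER_CUBIC)[:200,:400]
    X1=im
    for yaw,col in [(0,(0,0,255)),(4,(0,200,0))]:
        a=np.radians(yaw);M=np.array([[np.cos(a),-np.sin(a),0],[np.sin(a),np.cos(a),0],[0,0,1]]);t=np.array([.577,-.244,0])
        line(d,np.array([[-155,113,50],[-155,-113,50],[-155,-113,0],[-155,113,0],[-155,113,50]])/1e3@M.T+t,col,*X0,3)
    out.append(d)
h1=[np.vstack([out[0],out[1]]),np.vstack([out[2],out[3]])]
m=min(x.shape[0] for x in h1); cv2.imwrite("pics/ov.png",np.hstack([x[:m] for x in h1]))
E
```

```text
8.52 q [-0.67 -0.25 -0.54  1.7   0.4   1.39  0.33] p [0.3138 0.3787 0.4479]
z [ 0.545  0.048 -0.837] y [0.001 0.998 0.058] tilt 33.2 az 5.1 yaz 89.9 F [ 0.7  0.3 -0. ]Traceback (most recent call last):
  File "<stdin>", line 31, in <module>
    return _nx.concatenate(arrs, 0, dtype=dtype, casting=casting)
           ~~~~~~~~~~~~~~~^^^^^^^^^^^^^^^^^^^^^^^^^^^^^^^^^^^^^^^
ValueError: all the input array dimensions except for the concatenation axis must match exactly, but along dimension 1, the array at index 0 has size 400 and the array at index 1 has size 399
```

```bash
cat >> h.py <<'E'
import cv2
def proj(p,P):
    A=R.from_quat(p["attitude"]).as_matrix() if np.size(p["attitude"])==4 else np.array(p["attitude"])
    c=(np.atleast_2d(P)-p["eye"])@A*[1,-1,-1]
    return cv2.projectPoints(c,np.zeros(3),np.zeros(3),np.array(p["camera_matrix"]),np.array(p["distortion"]))[0][:,0]
E
python3 - <<'E'
import h,cv2,numpy as np
from h import proj
from workcell import manip
out=[]
for n in ["scene","top"]:
    p=manip.camera(n)
    im=cv2.imread(f"pics/{n}0.png")
    def panel(x0,y0,s,H,t,shapes,yaws):
        c=cv2.resize(im[y0:y0+H//s+1,x0:x0+400//s+1],None,fx=s,fy=s,interpolation=cv2.INTER_CUBIC)[:H,:400].copy()
        for yaw,col in zip(yaws,[(0,0,255),(0,200,0),(255,0,0)]):
            a=np.radians(yaw);M=np.array([[np.cos(a),-np.sin(a),0],[np.sin(a),np.cos(a),0],[0,0,1]])
            for P in shapes:
                q=((proj(p,np.array(P)/1e3@M.T+t)-[x0,y0]+.5)*s).astype(np.int32)
                cv2.polylines(c,[q.reshape(-1,1,2)],False,col,1,cv2.LINE_AA)
        return c
    x0,y0,s=(243,195,8) if n=="scene" else (168,215,6)
    a=panel(x0,y0,s,380,[.5415,.2985,0],[[[-28,-47,34],[28,-47,34],[28,47,34],[-28,47,34],[-28,-47,34]],[[0,-23,118],[0,23,118]]],[0,10,-10])
    x0,y0=(335,295) if n=="scene" else (385,280)
    b=panel(x0,y0,3,200,[.577,-.244,0],[[[-155,113,50],[-155,-113,50],[-155,-113,0],[-155,113,0],[-155,113,50]]],[0,4])
    out.append(np.vstack([a,b]))
cv2.imwrite("pics/ov.png",np.hstack(out))
E
```

```text
(no output)
```

View pics/ov.png

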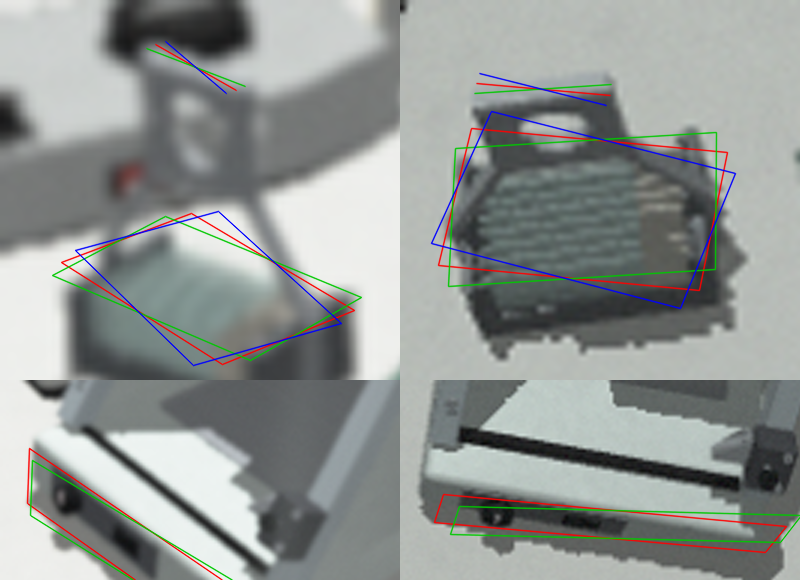

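The overlay puts the carrier tab at about +11° yaw and confirms its position. The dryer's front edge looks turned by about −4°, so I'll check that once more.

```bash
python3 - <<'E'
import h,cv2,numpy as np
from h import proj
from workcell import manip
out=[]
for n,x0,y0 in [("scene",340,170),("top",385,170)]:
    p=manip.camera(n); im=cv2.imread(f"pics/{n}0.png"); s=2.5
    c=cv2.resize(im[y0:y0+240,x0:x0+160],None,fx=s,fy=s,interpolation=cv2.INTER_CUBIC)
    for yaw,col in zip([-3,-6,-9],[(0,0,255),(0,200,0),(255,0,0)]):
        a=np.radians(yaw);M=np.array([[np.cos(a),-np.sin(a),0],[np.sin(a),np.cos(a),0],[0,0,1]])
        t=np.array([.5425,-.244,0])-M@[-.035,0,0]
        for P in [[[-155,113,0],[-155,113,50],[-155,-113,50],[-155,-113,0]],[[-15.5,50,308.5],[-15.5,-50,308.5],[10.5,-50,293.5]],[[-35,0,173],[-12,0,166],[33,0,160]]]:
            q=((proj(p,np.array(P)/1e3@M.T+t)-[x0,y0]+.5)*s).astype(np.int32)
            cv2.polylines(c,[q.reshape(-1,1,2)],False,col,1,cv2.LINE_AA)
    out.append(c)
cv2.imwrite("pics/ov2.png",np.hstack(out))
E
```

```text
(no output)
```

View pics/ov2.png

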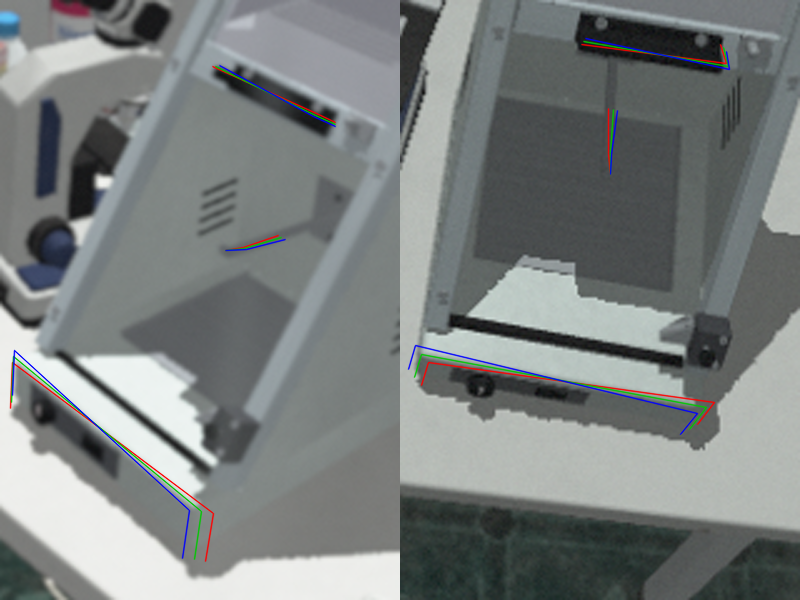

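```bash
python3 -m jog '{"offset":[[0.0176,-0.0095,-0.0265],[0.0176,-0.0095,-0.0265],[0.0176,-0.0095,-0.0265],[0.0176,-0.0095,-0.0265],[0.0176,-0.0095,-0.0265],[0.0176,-0.0095,-0.0265],[0.0176,-0.0095,-0.0265],[0.0176,-0.0095,-0.0265],[0.0176,-0.0095,-0.0265],[0.0176,-0.0095,-0.0265],[0,0,0]],"yaw":[1.1,1.1,1.1,1.1,1.1,1.1,1.1,1.1,1.1,1.1,0],"jaw":[0,0,0,0,0,0,0,0,0,0,0]}' >/dev/null; python3 - <<'E'
import h,numpy as np
from workcell import manip
o,M=h.st()
for n in ["scene","top"]:
    p=manip.camera(n); print([(round(float(d["score"]),2),np.round(d["at"],3).tolist()) for d in manip.tip_of(p,"eye")[:2]])
print(np.array([.5415,.2985,.102])+.023*M[:,2]-o["position"])
E
```

```text
9.73 q [-0.54 -0.09 -0.2   2.17  0.43  0.58  0.7 ] p [0.4918 0.2796 0.1786]
z [ 0.521  0.148 -0.84 ] y [-0.193  0.98   0.053] tilt 32.8 az 15.9 yaz 101.1 F [-1.1 -1.3 -0.9]
[(0.6, [0.538, 0.297, 0.092]), (0.42, [0.542, 0.299, 0.0])]
[(0.2, [0.561, -0.248, 0.167])]
[ 0.0616891   0.02227569 -0.09591227]
```

```bash
python3 -m jog '{"offset":[[0.012,0.0044,-0.019],[0.012,0.0044,-0.019],[0.012,0.0044,-0.019],[0.012,0.0044,-0.019],[0.012,0.0044,-0.019],[0,0,0]],"yaw":[0,0,0,0,0,0],"jaw":[0,0,0,0,0,0]}' 40; python3 - <<'E'
import h,cv2
from workcell import manip
h.st()
p=manip.camera("top");q=manip.camera("scene")
a=cv2.resize(p["frame"][200:300,130:230],(400,400),interpolation=cv2.INTER_CUBIC)
b=cv2.resize(q["frame"][170:270,220:320],(400,400),interpolation=cv2.INTER_CUBIC)
cv2.imwrite("pics/g1.png",cv2.hconcat([a,b])[:,:,::-1])
E
```

```text
clock: 10.43
position: [0.5506, 0.3069, 0.086]
ee_rot: [-0.087, 0.955, 0.054, 0.279]
ft_force: [-0.7, -1.9, -0.3]
grip_width: 1.002
grasp_force: 0.0
10.43 q [-0.55  0.19 -0.16  2.11  0.71  0.4   0.45] p [0.5506 0.3069 0.086 ]
z [ 0.523  0.152 -0.839] y [-0.196  0.979  0.056] tilt 33.0 az 16.2 yaz 101.3 F [-0.7 -1.9 -0.3]
```

View pics/g1.png

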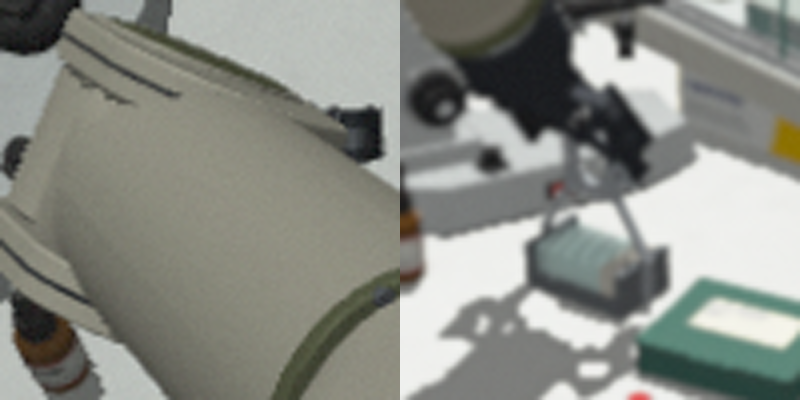

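The scene view shows the eye at about (595,170) between the open fingers, so I'll close.

```bash
python3 -m jog '{"offset":[[0,-0.002,0],[0,-0.002,0],[0,0,0],[0,0,0],[0,0,0],[0,0,0],[0,0,0],[0,0,0]],"yaw":[0,0,0,0,0,0,0,0],"jaw":[0.25,0.4,0.6,1,1,1,1,1]}' 50; python3 -c "import h;h.st()"
```

```text
clock: 11.2
position: [0.5511, 0.302, 0.0899]
ee_rot: [-0.086, 0.954, 0.055, 0.281]
ft_force: [-1.8, -2.5, 9.5]
grip_width: 0.532
grasp_force: 49.9
11.2 q [-0.54  0.18 -0.16  2.11  0.7   0.4   0.47] p [0.5511 0.302  0.0899]
z [ 0.527  0.153 -0.836] y [-0.195  0.979  0.056] tilt 33.3 az 16.2 yaz 101.2 F [-1.8 -2.5  9.5]
```

```bash
python3 -m jog '{"offset":[[0,0,0.01],[0,0,0.02],[0,0,0.03],[0,0,0.03],[-0.01,-0.003,0.02],[-0.02,-0.003,0.01],[-0.025,-0.005,0],[-0.025,-0.01,0],[-0.02,-0.015,0],[-0.015,-0.02,0],[-0.005,-0.025,0],[0,-0.03,0],[0,-0.03,0],[0,-0.03,0],[0,-0.02,0],[0,-0.01,0],[0,0,0]],"yaw":[0,0,0,0,0,0,0,-1.5,-1.5,-1.5,-1.5,-1.5,-1.5,-1.5,-1.5,-1.5,0],"jaw":[1,1,1,1,1,1,1,1,1,1,1,1,1,1,1,1,1]}'; python3 - <<'E'
import h,cv2,numpy as np
from workcell import manip
o,M=h.st()
for n in ["scene","top"]:
    p=manip.camera(n); cv2.imwrite(f"pics/c_{n}.png",p["frame"][:,:,::-1])
    for t in ["eye","carrier","peg_tip","peg_seat"]: print(t,[(round(float(d["score"]),2),np.round(d["at"],3).tolist()) for d in manip.tip_of(p,t)[:2]])
E
```

```text
clock: 12.62
position: [0.4301, 0.0998, 0.2081]
ee_rot: [0.028, 0.958, 0.021, 0.284]
ft_force: [-0.5, 0.1, -1.8]
grip_width: 0.53
grasp_force: 51.2
12.62 q [-0.41 -0.47 -0.1   2.38  0.31  0.73  0.83] p [0.4301 0.0998 0.2081]
z [ 0.546  0.024 -0.838] y [0.043 0.997 0.057] tilt 33.1 az 2.6 yaz 87.6 F [-0.5  0.1 -1.8]
eye [(0.96, [0.418, 0.1, 0.212]), (0.74, [0.558, 0.156, 0.0])]
carrier [(0.92, [0.422, 0.1, 0.119])]
peg_tip [(0.94, [0.544, -0.243, 0.175]), (0.47, [0.688, 0.162, -0.003])]
peg_seat [(0.85, [0.564, -0.247, 0.173])]
eye []
carrier []
peg_tip [(0.96, [0.542, -0.24, 0.171])]
peg_seat [(0.72, [0.563, -0.246, 0.169])]
```

View pics/c_scene.png

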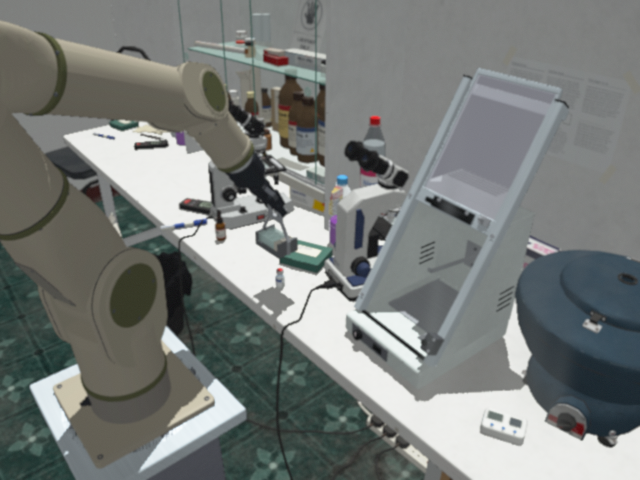

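The carrier hangs upright in the gripper at about (283,238), with nothing disturbed. Next I carry it round in front of the microscope.

```bash
python3 -m jog '{"offset":[[0.01,-0.01,0],[0.01,-0.02,0],[0.005,-0.03,0],[0,-0.033,0],[0,-0.033,0],[0,-0.033,0],[0,-0.033,0],[0,-0.033,0],[0,-0.033,0],[0,-0.03,-0.005],[0,-0.025,-0.01],[0.01,-0.015,-0.01],[0.015,-0.007,-0.01],[0.01,-0.003,-0.006],[0.003,0,0],[0,0,0]],"yaw":[0,0,0,0,0,0,0,-0.4,-0.4,0,0,0,0,0,0,0],"jaw":[1,1,1,1,1,1,1,1,1,1,1,1,1,1,1,1]}'; python3 - <<'E'
import h,cv2,numpy as np
from workcell import manip
o,M=h.st()
for n in ["scene","top"]:
    p=manip.camera(n); cv2.imwrite(f"pics/d_{n}.png",p["frame"][:,:,::-1])
    for t in ["eye","carrier","peg_tip","peg_seat"]: print(t,[(round(float(d["score"]),2),np.round(d["at"],3).tolist()) for d in manip.tip_of(p,t)[:2]])
a=cv2.imread("pics/d_scene.png")[150:400,330:580];b=cv2.imread("pics/d_top.png")[150:400,380:630]
cv2.imwrite("pics/d.png",cv2.resize(cv2.hconcat([a,b]),(800,400)))
E
```

```text
clock: 14.45
position: [0.4935, -0.2364, 0.1666]
ee_rot: [0.033, 0.958, 0.019, 0.283]
ft_force: [0.0, 0.6, -1.5]
grip_width: 0.527
grasp_force: 51.3
14.45 q [-0.58 -0.3   1.05  2.22 -0.06  0.57  2.05] p [ 0.4935 -0.2364  0.1666]
z [ 0.545  0.018 -0.839] y [0.052 0.997 0.055] tilt 33.0 az 1.9 yaz 87.0 F [ 0.   0.6 -1.5]
eye [(0.92, [0.483, -0.241, 0.171])]
carrier [(0.73, [0.486, -0.237, 0.076]), (0.27, [0.453, 0.401, -0.0])]
peg_tip [(0.92, [0.545, -0.243, 0.173]), (0.25, [0.433, 0.105, -0.002])]
peg_seat [(0.55, [0.565, -0.248, 0.17])]
eye [(0.91, [0.488, -0.239, 0.171])]
carrier [(0.83, [0.49, -0.234, 0.076]), (0.68, [0.556, 0.16, 0.004])]
peg_tip [(0.62, [0.538, -0.24, 0.173]), (0.45, [0.567, -0.246, 0.166])]
peg_seat [(0.85, [0.564, -0.247, 0.17])]
```

View pics/d.png

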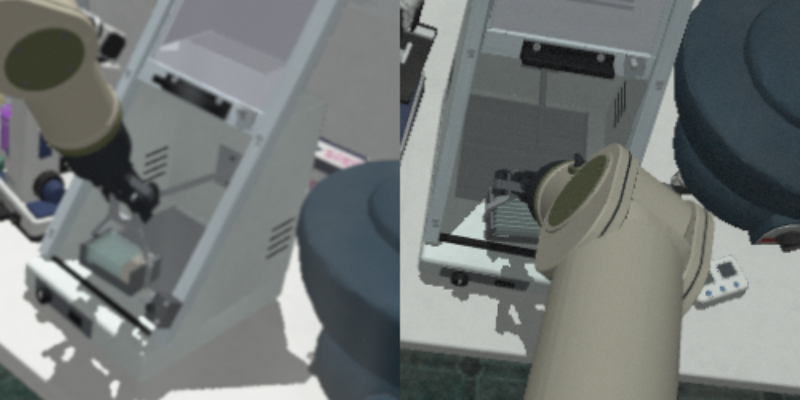

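The carrier is level with the peg, in front of the dryer at about (120,250) left and (510,215) right. Next I thread the eye over the tip.

```bash
python3 -m jog '{"offset":[[0.01,-0.001,0],[0.015,-0.001,0],[0.015,-0.001,0],[0.012,-0.001,0],[0.012,-0.001,0],[0.012,-0.001,0],[0.008,0,0],[0.004,0,0],[0,0,0]],"yaw":[0,0,0,0,0,0,0,0,0],"jaw":[1,1,1,1,1,1,1,1,1]}'; python3 - <<'E'
import h,cv2,numpy as np
from workcell import manip
o,M=h.st()
for n in ["scene","top"]:
    p=manip.camera(n); cv2.imwrite(f"pics/e_{n}.png",p["frame"][:,:,::-1])
    for t in ["eye","carrier","peg_seat"]: print(t,[(round(float(d["score"]),2),np.round(d["at"],3).tolist()) for d in manip.tip_of(p,t)[:2]])
a=cv2.imread("pics/e_scene.png")[180:300,370:490];b=cv2.imread("pics/e_top.png")[150:270,420:540]
cv2.imwrite("pics/e.png",cv2.resize(cv2.hconcat([a,b]),(800,400),interpolation=cv2.INTER_CUBIC))
E
```

```text
clock: 15.7
position: [0.5771, -0.2424, 0.1662]
ee_rot: [0.033, 0.959, 0.019, 0.282]
ft_force: [-0.9, 0.2, -2.8]
grip_width: 0.527
grasp_force: 52.3
15.7 q [-0.67  0.16  1.24  2.06 -0.77  0.66  2.56] p [ 0.5771 -0.2424  0.1662]
z [ 0.542  0.018 -0.84 ] y [0.053 0.997 0.055] tilt 32.8 az 1.9 yaz 87.0 F [-0.9  0.2 -2.8]
eye [(0.95, [0.565, -0.243, 0.169])]
carrier [(0.74, [0.57, -0.243, 0.076])]
peg_seat [(0.88, [0.565, -0.249, 0.171])]
eye [(0.53, [0.567, -0.244, 0.172])]
carrier [(0.87, [0.57, -0.24, 0.075])]
peg_seat []
```

View pics/e.png

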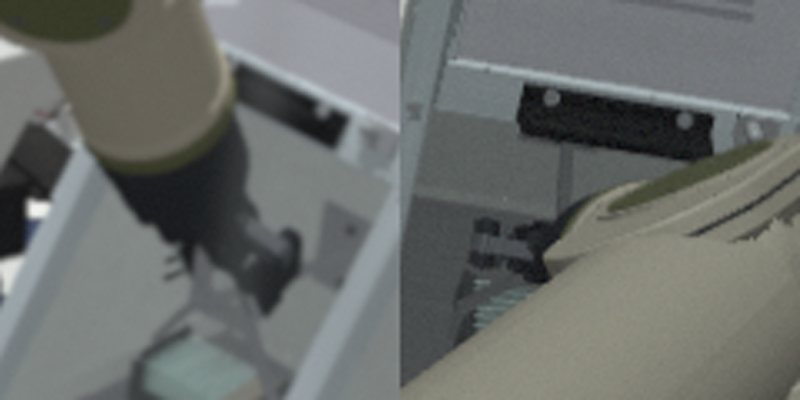

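No contact force, and the eye is 24 mm past the tip. I'll lower it onto the rod and watch the force for the seat.

```bash
python3 -m jog '{"offset":[[0,-0.001,-0.003],[0,-0.001,-0.003],[0,0,-0.003],[0,0,-0.002],[0,0,0]],"yaw":[0,0,0,0,0],"jaw":[1,1,1,1,1]}'; python3 -c "import h;h.st()"
```

```text
clock: 16.52
position: [0.5763, -0.2443, 0.1555]
ee_rot: [0.034, 0.958, 0.02, 0.283]
ft_force: [0.2, -0.4, -1.8]
grip_width: 0.529
grasp_force: 52.2
16.52 q [-0.56  0.16  1.13  2.07 -0.79  0.64  2.58] p [ 0.5763 -0.2443  0.1555]
z [ 0.543  0.019 -0.84 ] y [0.053 0.997 0.057] tilt 32.9 az 2.0 yaz 86.9 F [ 0.2 -0.4 -1.8]
```

```bash
for i in 1 2; do :; done; python3 -m jog '{"offset":[[0,0,-0.002],[0,0,-0.001],[0,0,0]],"yaw":[0,0,0],"jaw":[1,1,1]}'; python3 - <<'E'
import h,numpy as np
from workcell import manip
for n in ["scene","top"]:
    p=manip.camera(n)
    for t in ["eye","peg_seat"]: print(t,[(round(float(d["score"]),2),np.round(d["at"],3).tolist()) for d in manip.tip_of(p,t)[:2]])
E
```

```text
clock: 16.77
position: [0.5765, -0.2444, 0.1526]
ee_rot: [0.034, 0.958, 0.02, 0.283]
ft_force: [-0.2, -0.4, -1.1]
grip_width: 0.53
grasp_force: 52.2
eye [(0.7, [0.566, -0.24, 0.158])]
peg_seat [(0.85, [0.562, -0.246, 0.174])]
eye [(0.68, [0.569, -0.246, 0.158])]
peg_seat [(0.87, [0.564, -0.245, 0.169])]
```

```bash
python3 -m jog '{"offset":[[0,0,-0.001],[0,0,-0.001],[0,0,0]],"yaw":[0,0,0],"jaw":[1,1,1]}'; python3 -m jog '{"offset":[[0,0,-0.001],[0,0,0]],"yaw":[0,0],"jaw":[1,1]}'
```

```text
clock: 17.32
position: [0.5772, -0.2446, 0.1514]
ee_rot: [0.034, 0.958, 0.02, 0.283]
ft_force: [-1.1, 1.4, 3.5]
grip_width: 0.529
grasp_force: 52.7
clock: 17.48
position: [0.5777, -0.2447, 0.1511]
ee_rot: [0.034, 0.958, 0.02, 0.284]
ft_force: [-3.4, 2.1, 8.3]
grip_width: 0.534
grasp_force: 53.4
```

The rod is bearing the load. I'll relax 1 mm and open.

```bash
python3 -m jog '{"offset":[[0,0,0.001],[0,0,0],[0,0,0],[0,0,0],[0,0,0],[0,0,0]],"yaw":[0,0,0,0,0,0],"jaw":[0.95,0,0,0,0,0]}'; python3 - <<'E'
import h,numpy as np,cv2
from workcell import manip
h.st()
for n in ["scene","top"]:
    p=manip.camera(n);cv2.imwrite(f"pics/f_{n}.png",p["frame"][:,:,::-1])
    for t in ["eye","carrier","peg_seat"]: print(t,[(round(float(d["score"]),2),np.round(d["at"],3).tolist()) for d in manip.tip_of(p,t)[:2]])
a=cv2.imread("pics/f_scene.png")[180:300,370:490];b=cv2.imread("pics/f_top.png")[150:270,420:540]
cv2.imwrite("pics/f.png",cv2.resize(cv2.hconcat([a,b]),(800,400),interpolation=cv2.INTER_CUBIC))
E
```

```text
clock: 17.98
position: [0.5765, -0.2445, 0.1505]
ee_rot: [0.034, 0.958, 0.02, 0.282]
ft_force: [0.7, 1.2, -0.2]
grip_width: 0.996
grasp_force: 0.0
17.98 q [-0.51  0.16  1.06  2.07 -0.78  0.62  2.58] p [ 0.5765 -0.2445  0.1505]
z [ 0.543  0.019 -0.84 ] y [0.054 0.997 0.057] tilt 32.9 az 2.0 yaz 86.9 F [ 0.7  1.2 -0.2]
eye [(0.65, [0.566, -0.243, 0.156])]
carrier [(0.61, [0.566, -0.242, 0.06])]
peg_seat [(0.75, [0.563, -0.247, 0.171])]
eye [(0.78, [0.569, -0.246, 0.155])]
carrier [(0.52, [0.569, -0.241, 0.06])]
peg_seat [(0.64, [0.566, -0.247, 0.168])]
```

View pics/f.png

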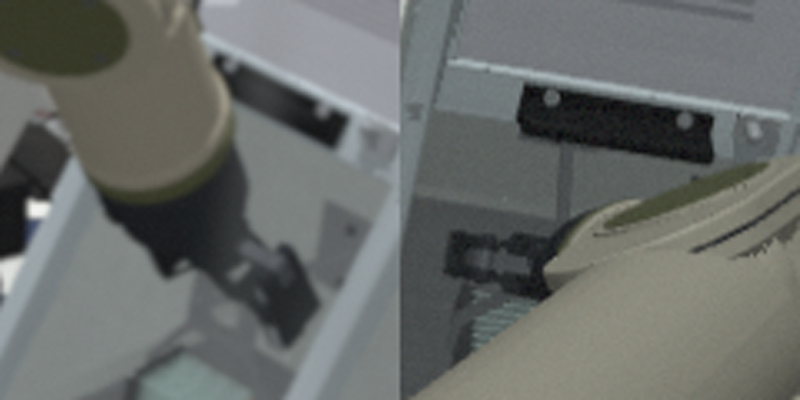

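It hangs at the seat (eye z about 0.156) and the fingers are open. I'll withdraw along the tool axis, then back.

```bash
python3 -m jog '{"offset":[[-0.006,0,0.009],[-0.009,0,0.013],[-0.011,0,0.017],[-0.013,0,0.017],[-0.03,0,0.005],[-0.03,0,0.01],[-0.03,0,0.02],[-0.01,0,0.03],[0,0,0.03],[0,0,0.02],[0,0,0]],"yaw":[0,0,0,0,0,0,0,0,0,0,0],"jaw":[0,0,0,0,0,0,0,0,0,0,0]}'; python3 - <<'E'
import h,numpy as np,cv2
from workcell import manip
h.st()
for n in ["scene","top"]:
    p=manip.camera(n);cv2.imwrite(f"pics/k_{n}.png",p["frame"][:,:,::-1])
    for t in ["eye","carrier","peg_tip","ledge"]: print(t,[(round(float(d["score"]),2),np.round(d["at"],3).tolist()) for d in manip.tip_of(p,t)[:2]])
a=cv2.imread("pics/k_scene.png")[150:300,360:510];b=cv2.imread("pics/k_top.png")[150:300,400:550]
cv2.imwrite("pics/k.png",cv2.resize(cv2.hconcat([a,b]),(800,400),interpolation=cv2.INTER_CUBIC))
E
```

```text
clock: 19.3
position: [0.4396, -0.2454, 0.3251]
ee_rot: [0.034, 0.958, 0.019, 0.286]
ft_force: [0.4, 0.4, 0.4]
grip_width: 0.998
grasp_force: 0.0
19.3 q [-0.19 -0.48  0.62  2.05  0.02  0.96  1.94] p [ 0.4396 -0.2454  0.3251]
z [ 0.548  0.017 -0.836] y [0.054 0.997 0.056] tilt 33.3 az 1.8 yaz 86.9 F [0.4 0.4 0.4]
eye [(0.82, [0.564, -0.242, 0.158])]
carrier [(0.91, [0.564, -0.244, 0.061])]
peg_tip [(0.76, [0.545, -0.243, 0.175])]
ledge [(0.95, [0.579, -0.242, 0.299])]
eye [(0.92, [0.57, -0.246, 0.156]), (0.63, [0.564, -0.247, 0.173])]
carrier [(0.78, [0.566, -0.242, 0.061])]
peg_tip [(0.62, [0.538, -0.237, 0.17])]
ledge [(0.65, [0.576, -0.242, 0.302])]
```

View pics/k.png

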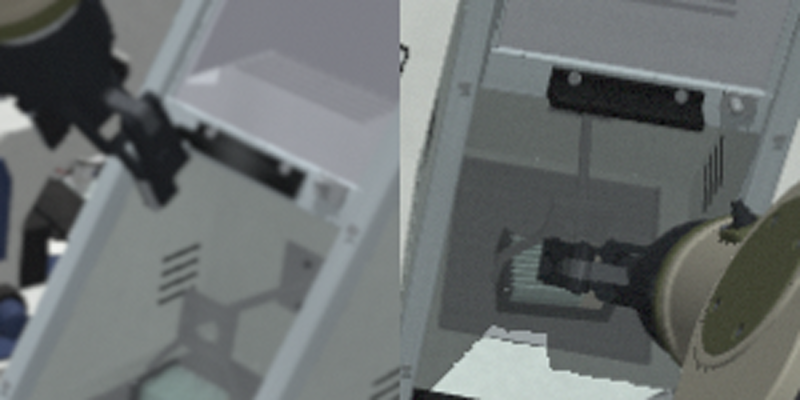

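The carrier hangs freely by its eye, at about (205,325) left, with the guard still up. Next I close the fingers and approach the ledge from above and in front.

```bash
python3 -m jog '{"offset":[[0.01,0,0.02],[0.02,0.001,0.025],[0.025,0.001,0.025],[0.025,0.001,0.02],[0.02,0,0.01],[0.01,0,-0.01],[0.015,0,-0.02],[0.015,0,-0.022],[0.012,0,-0.022],[0.008,0,-0.012],[0,0,0]],"yaw":[0,0,0,0,0,0,0,0,0,0,0],"jaw":[1,1,1,1,1,1,1,1,1,1,1]}'; python3 - <<'E'
import h,cv2
from workcell import manip
h.st()
for n in ["scene","top"]:
    p=manip.camera(n);cv2.imwrite(f"pics/l_{n}.png",p["frame"][:,:,::-1])
a=cv2.imread("pics/l_scene.png")[120:270,380:530];b=cv2.imread("pics/l_top.png")[80:230,400:550]
cv2.imwrite("pics/l.png",cv2.resize(cv2.hconcat([a,b]),(800,400),interpolation=cv2.INTER_CUBIC))
E
```

```text
clock: 20.72
position: [0.5983, -0.2397, 0.3294]
ee_rot: [0.033, 0.959, 0.02, 0.279]
ft_force: [0.1, 1.0, -0.7]
grip_width: 0.002
grasp_force: 0.0
20.72 q [-0.35 -0.06  0.77  1.79 -0.27  0.9   2.05] p [ 0.5983 -0.2397  0.3294]
z [ 0.537  0.02  -0.843] y [0.052 0.997 0.057] tilt 32.5 az 2.2 yaz 87.0 F [ 0.1  1.  -0.7]
```

View pics/l.png

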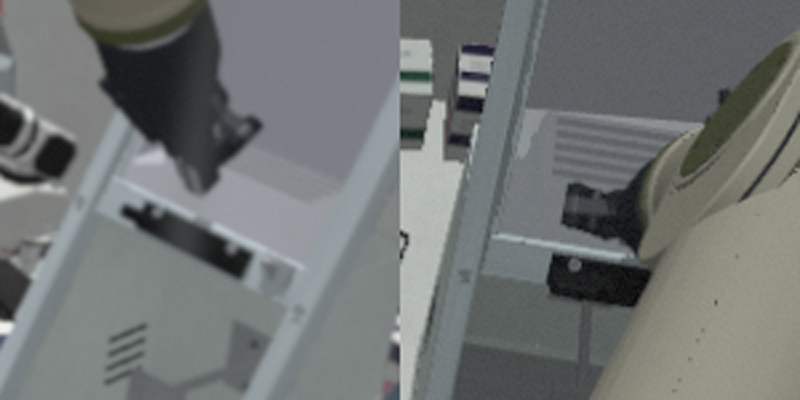

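The fingertip is just above the ledge: tip at about (205,185), ledge at about (190,240). Now I push down the slope.

```bash
python3 -m jog '{"offset":[[-0.007,0,-0.013],[-0.0075,0.0005,-0.013],[-0.01,0.0006,-0.0173],[-0.0125,0.0008,-0.0217],[-0.0125,0.0008,-0.0217],[-0.0125,0.0008,-0.0217]],"yaw":[0,0,0,0,0,0],"jaw":[1,1,1,1,1,1]}'; python3 - <<'E'
import h,numpy as np
from workcell import manip
h.st()
for n in ["scene","top"]:
    p=manip.camera(n)
    for t in ["ledge"]: print(t,[(round(float(d["score"]),2),np.round(d["at"],3).tolist()) for d in manip.tip_of(p,t)[:2]])
E
```

```text
clock: 21.32
position: [0.5366, -0.2379, 0.2269]
ee_rot: [0.034, 0.958, 0.02, 0.284]
ft_force: [1.6, 0.7, 2.0]
grip_width: 0.001
grasp_force: 0.9
21.32 q [-0.33 -0.15  0.79  2.07 -0.27  0.69  2.15] p [ 0.5366 -0.2379  0.2269]
z [ 0.546  0.019 -0.838] y [0.053 0.997 0.057] tilt 33.1 az 2.0 yaz 87.0 F [1.6 0.7 2. ]
ledge [(0.77, [0.529, -0.236, 0.218])]
ledge [(0.76, [0.526, -0.241, 0.215])]
```

```bash
python3 -m jog '{"offset":[[-0.0125,0.0008,-0.0217],[-0.0125,0.0008,-0.0217],[-0.0125,0.0008,-0.0217],[-0.0125,0.0008,-0.0217],[-0.0075,0.0005,-0.013],[-0.005,0.0003,-0.0087]],"yaw":[0,0,0,0,0,0],"jaw":[1,1,1,1,1,1]}'; python3 -c "import h;h.st()"; python3 -m jog '{"offset":[[-0.004,0.0002,-0.007],[-0.004,0.0002,-0.007],[-0.004,0.0002,-0.007],[-0.003,0.0002,-0.005]],"yaw":[0,0,0,0],"jaw":[1,1,1,1]}'; python3 -c "import h;h.st()"
```

```text
clock: 22.02
position: [0.475, -0.2342, 0.118]
ee_rot: [0.034, 0.958, 0.02, 0.283]
ft_force: [0.2, 0.6, 1.4]
grip_width: 0.001
grasp_force: 0.5
22.02 q [-0.39 -0.14  0.95  2.3  -0.45  0.48  2.44] p [ 0.475  -0.2342  0.118 ]
z [ 0.544  0.019 -0.839] y [0.053 0.997 0.057] tilt 33.0 az 2.0 yaz 87.0 F [0.2 0.6 1.4]
clock: 22.35
position: [0.4627, -0.2342, 0.0946]
ee_rot: [0.033, 0.958, 0.019, 0.285]
ft_force: [1.7, 4.1, 14.3]
grip_width: 0.001
grasp_force: 6.6
22.35 q [-0.49 -0.13  1.08  2.35 -0.55  0.44  2.56] p [ 0.4627 -0.2342  0.0946]
z [ 0.548  0.018 -0.836] y [0.052 0.997 0.056] tilt 33.2 az 1.9 yaz 87.0 F [ 1.7  4.1 14.3]
```

Force is rising to about 14 N, so it's at the latch. Joint 7 is near its limit, so I'll yaw back slightly while pressing on.

```bash
python3 -m jog '{"offset":[[-0.003,0,-0.005],[-0.003,0,-0.005],[-0.002,0,-0.004],[0,0,0]],"yaw":[-2,-2,-2,0],"jaw":[1,1,1,1]}'; python3 - <<'E'
import h,numpy as np
from workcell import manip
h.st()
for n in ["scene","top"]:
    p=manip.camera(n)
    print([(round(float(d["score"]),2),np.round(d["at"],3).tolist()) for d in manip.tip_of(p,"ledge")[:2]])
E
```

```text
clock: 22.68
position: [0.4579, -0.2357, 0.0835]
ee_rot: [0.084, 0.954, 0.003, 0.289]
ft_force: [8.6, 1.0, 15.2]
grip_width: 0.002
grasp_force: 8.5
22.68 q [-0.42 -0.13  0.98  2.39 -0.5   0.34  2.41] p [ 0.4579 -0.2357  0.0835]
z [ 0.552 -0.043 -0.833] y [0.159 0.986 0.055] tilt 33.6 az -4.4 yaz 80.9 F [ 8.6  1.  15.2]
[(0.61, [0.448, -0.229, 0.078]), (0.58, [0.544, -0.243, 0.172])]
[(0.79, [0.451, -0.233, 0.079])]
```

```bash
python3 -m jog '{"offset":[[-0.001,0,-0.003],[-0.001,0,-0.002],[0,0,0]],"yaw":[0,0,0],"jaw":[1,1,1]}'; python3 -c "import h;h.st()"
```

```text
clock: 23.13
position: [0.4595, -0.2374, 0.082]
ee_rot: [0.083, 0.953, 0.003, 0.293]
ft_force: [6.0, 3.5, 40.4]
grip_width: -0.0
grasp_force: 18.6
23.13 q [-0.45 -0.12  1.01  2.39 -0.55  0.33  2.46] p [ 0.4595 -0.2374  0.082 ]
z [ 0.558 -0.044 -0.829] y [0.157 0.986 0.054] tilt 34.0 az -4.5 yaz 81.0 F [ 6.   3.5 40.4]
```

Hard stop reached. I'll back off up the slope, then away, and check that the guard holds.

```bash
python3 -m jog '{"offset":[[0,0,0.006],[0,0,0.012],[-0.005,0,0.025],[-0.02,0,0.03],[-0.02,0,0.03],[-0.01,0,0.03],[0,0,0.03],[0,0,0.02],[0,0,0],[0,0,0]],"yaw":[0,0,0,0,0,0,0,0,0,0],"jaw":[1,1,1,1,1,1,1,1,1,1]}'; python3 - <<'E'
import h,cv2,numpy as np
from workcell import manip
h.st()
for n in ["scene","top"]:
    p=manip.camera(n);cv2.imwrite(f"pics/m_{n}.png",p["frame"][:,:,::-1])
    for t in ["ledge","eye","carrier","slide_box","vial","oil_dropper"]: print(t,[(round(float(d["score"]),2),np.round(d["at"],3).tolist()) for d in manip.tip_of(p,t)[:1]])
a=cv2.imread("pics/m_scene.png")[180:400,330:550];b=cv2.imread("pics/m_top.png")[130:350,370:590]
cv2.imwrite("pics/m.png",cv2.resize(cv2.hconcat([a,b]),(800,400),interpolation=cv2.INTER_CUBIC))
E
```

```text
clock: 23.97
position: [0.3952, -0.2343, 0.2584]
ee_rot: [0.084, 0.955, 0.004, 0.285]
ft_force: [0.4, -0.1, -0.1]
grip_width: 0.001
grasp_force: 0.0
23.97 q [ 0.15 -0.49  0.38  2.25 -0.1   0.83  1.98] p [ 0.3952 -0.2343  0.2584]
z [ 0.545 -0.041 -0.837] y [0.158 0.986 0.055] tilt 33.1 az -4.3 yaz 80.9 F [ 0.4 -0.1 -0.1]
ledge [(0.76, [0.45, -0.232, 0.076])]
eye []
carrier []
slide_box [(0.59, [0.557, 0.152, 0.002])]
vial [(0.65, [0.434, 0.107, 0.001])]
oil_dropper [(0.82, [0.449, 0.398, -0.003])]
ledge [(0.61, [0.451, -0.231, 0.082])]
eye [(0.58, [0.435, 0.106, 0.0])]
carrier []
slide_box [(0.63, [0.555, 0.159, 0.003])]
vial [(0.66, [0.449, -0.231, 0.078])]
oil_dropper [(0.89, [0.45, 0.401, 0.004])]
```

View pics/m.png

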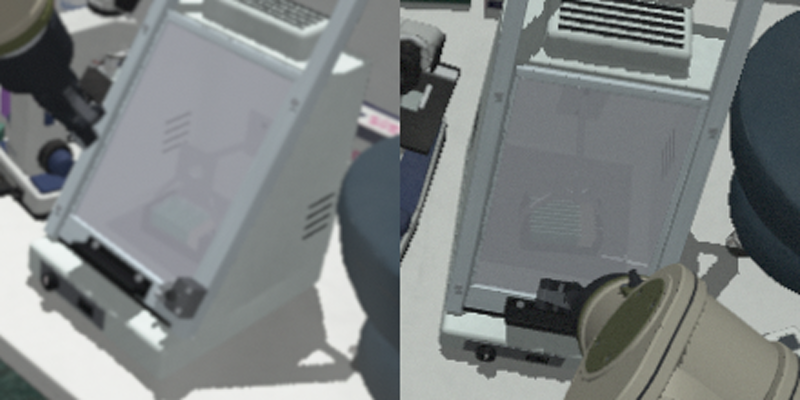

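The guard is fully down and stays there after release, with the ledge at about (115,265). The carrier still hangs on the peg behind it, at about (195,180), and the bystanders haven't moved.

```bash
python3 -c "
from workcell import manip
print(manip.hand_in())"
```

```text
the job is handed in; nothing more can be done
None
```

The carrier hangs by its eye on the peg, the guard is shut and stayed down when let go, and the job was handed in at about 24 s; no verdict came back, and I judged the latch by that, not from the bolt itself.

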